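Crush an empty thinner tin in the air crusher

TASK

Put the empty half-litre flat-sided tin (the smaller flat one, standing without a cap) into the air tin crusher: lay it on its narrow side on the infeed tray, end-on to the flap, let go of it, then push it right in through the sprung flap until it slides down the chute and the flap has swung shut behind it. Only then open the air at the ball valve on top: swing its handle the quarter turn from across the pipe to in line with it, fully home against its stop. Leave the other things on the bench standing where they are.

Things in the scene. Friction and masses are not known exactly. Their poses are not given: they have to be found in the camera images.
- tin: the empty flat-sided tin of bare tinplate: a box 84 mm wide (its own x), 50 mm thick (its own y) and 130 mm tall (its own z), with a short open neck (30 mm across, 8 mm high) in the middle of its top; 100 to 145 g; origin at the centre of its underside. Starts upright on the bench, its wide faces roughly towards and away from the robot
- tin_middle (a point): the middle of the empty tin, 65 mm up from its underside on its own z
- crusher: the grey bench-top air tin crusher, fixed. Origin on the bench (z = 0) straight below the middle of the mouth; its own x is the level feed direction into the machine (roughly to the robot's right), z up, y roughly away from the robot. Crush head (x 165 to 295 mm) 170 mm high with the air pipe and valve on top; an air cylinder on its +y side
- mouth (a point): middle of the mouth's lower edge at the front plate's inner face, at tray height 115 mm. The mouth is 68 mm wide and 110 mm high: the 84 mm high, 50 mm wide tin lying on its narrow side passes, an upright tin or fingers beside the tin do not. The front plate is 6 mm thick, 170 mm wide, its top 247 mm over the bench
- tray (a point): middle of the infeed tray's top face: level, 115 mm over the bench, 180 mm long along the crusher's x (ending at the front plate), 112 mm wide between lips 8 mm high; over its last 42 mm two flared guides, 25 mm high, narrow it to the mouth's width
- chute (a point): point 45 mm inside the mouth where the slick white floor, level up to here, begins to fall at 25 degrees; it ends at a back stop 245 mm inside the mouth. A tin pushed until its middle is well past this edge tips and slides home by itself
- hood (a point): top of the hood straight over the mouth, 250 mm over the bench; the hood is 90 mm wide and from 30 mm inside the mouth its clear window slopes down to 205 mm over the bench at 165 mm inside
- flap (a joint): the lightly sprung grey plastic flap in the mouth, hinged along its upper edge (104 mm long, 64 mm wide): 0 hanging shut, grows as it swings inwards and up, to 1.45 rad; spring and weight (well under 1 N at its lower edge) shut it
- valve (a joint): the ball valve's handle: 0 shut (handle across the pipe, pointing along the crusher's -y, roughly at the robot), growing clockwise seen from above to 1.571 rad at its hard stop, fully open (handle in line with the pipe, pointing along the crusher's -x, back over the hood towards the mouth). Turning it takes about 0.45 N m (some 5 N at the sleeve); it stays where it is left.
- valve_axis (a point): point on the valve's upright turning axis at the height of the handle sleeve's middle (254 mm over the bench)
- valve_handle (a point): middle of the handle's black rubber sleeve, 88 mm from the turning axis; the sleeve is 80 mm long, 22 mm wide and 10 mm thick, its top 259 mm over the bench; the air pipe's top lies at 217 mm and the clear window falls away below it; moves with the handle
- big_tin: bystander: the full one-litre flat tin with a black cap, 110 by 66 by 165 mm, origin at the centre of its underside
- paint_can: bystander: open round paint can, 86 mm across, 105 mm high, origin at the centre of its underside
- lidded_can: bystander: lidded round can, 100 mm across, 118 mm high, origin at the centre of its underside
- mix_cup: bystander: white plastic mixing cup, 80 mm across, 85 mm high, origin at the centre of its underside
- can_lid: bystander: can lid lying flat, 98 mm across, 9 mm high, origin at the centre of its underside
- tape_roll: bystander: roll of masking tape lying flat, 104 mm across, 36 mm high, origin at the centre of its underside
- spatula: bystander: filling spatula lying flat
Mind the look-alikes: they are no part of the job. Leave any orange look-alike of the tin alone.

How it is judged (in metres and radians):
On the way, in this order (a step that is already met when the one before it is completed fails the run):
1. the empty tin lies on its narrow side on the infeed tray, end-on to the flap and let go (x of tin_middle in the frame of crusher between -0.19 and -0.02 m and y of tin_middle in the frame of crusher between -0.035 and 0.035 m and z of tin_middle in the frame of crusher between 0.145 and 0.169 m and angle between the x axis of tin and the z axis of crusher, either way round below 0.15 rad and angle between the z axis of tin and the x axis of crusher, either way round below 0.5 rad and contact force between the fingers and tin below 0.1 N), for 0.2 s.
2. the tin has slid home in the crusher, the flap is shut behind it, the air still off (x of tin_middle in the frame of crusher above 0.14 m and horizontal distance between tin_middle and mouth below 0.25 m and z of tin_middle in the frame of crusher below 0.13 m and value of joint flap below 0.08 rad and value of joint valve below 0.3 rad), for 0.2 s.
At the end, for the whole second after the job is handed in: The empty tin lies at rest down in the crusher (its middle more than 140 mm past the mouth), the flap hangs shut (within 0.08 rad), and the valve handle is in line with the pipe against its stop (at least 1.48 of 1.571 rad) (x of tin_middle in the frame of crusher above 0.14 m and horizontal distance between tin_middle and mouth below 0.25 m and z of tin_middle in the frame of crusher below 0.13 m and linear speed of tin below 0.02 m/s and value of joint flap below 0.08 rad and value of joint valve above 1.48 rad); the robot touches nothing.
It fails at once if the air is opened (handle beyond 0.4 rad) before the tin is home and the flap shut (value of joint valve above 0.4 rad and (value of joint flap above 0.2 rad or x of tin_middle in the frame of crusher below 0.12 m)).
It fails at once if a bystander is shoved more than 30 mm or knocked over (distance of any of big_tin, paint_can, lidded_can, mix_cup, can_lid, tape_roll, spatula from where it was at the start of the episode above 0.03 m or angle between any of big_tin, paint_can, lidded_can, mix_cup's own z axis and vertical above 0.5 rad).
It also fails if it takes over 67 s, if anything falls off the work surface, if the arm or the gripper's body presses on something with over 40 N, if the wrist force passes 120 N, or if a joint passes its speed limit or range.

ROBOT

A 6-joint arm with a two-finger parallel gripper is mounted at the origin on the work surface. World frame = base frame: x ahead of the robot, y to its left, z up, the work surface at z = 0. Lengths are in mm, angles in degrees, forces in N, time in s.
With the tool pointing down it reaches from about 300 to 850 mm from the base axis. Payload 4.2 kg.
Tool frame: the origin (TCP) lies between the finger pads; the fingertips stand 11 mm ahead of it and the grasp point (between the pads) lies 8 mm behind it (env.tips_ahead is the distance from the TCP to the fingertips, in mm); z points along the fingers, y is the line along which they close (so a half turn about z gives the same grasp; the last joint's range is limited). The gripper opens to 91 mm and grips with 3 to 60 N. Pads are 32 mm wide; open, the fingers measure 118 mm over their backs; the gripper's body (76 mm by 178 mm) begins 60 mm behind the grasp point.
Start: joints at [66.177, 18.312, 89.639, -0, 72.044, -1.146], TCP at [221.693, 530.561, 224.976] pointing down, gripper open.
Joint ranges: [-177.97, 177.97], [-48.28, 115.42], [12.27, 149.76], [-77.06, 257.06], [2.81, 150.46], [-146.56, 146.56]. Speed limits (degrees/s): [147.25, 147.25, 180, 180, 180, 180].

INTERFACE

Orientations are given as [roll, pitch, yaw] about the fixed x, y, z axes, in that order (R = Rz(yaw) Ry(pitch) Rx(roll)).
In Python, from workcell import env, cams gives the robot as it stands.
- The arm moves only by the tool step_arm, never from a script. Its arguments are lists of equal length, an entry for each row: "linear": the shift along the tool's x, y, z in units of 30 cm (1.0 is 30 cm), a list of three; "turn": the turn about the tool's z in units of 360 degrees (1.0 is 360 degrees). In form: {"linear": [[tx, ty, tz], ...], "turn": [turn, ...]}. A call has 1 to 20 rows; each row is the pose to reach, as a shift and turn from the pose commanded when the call began, along the tool's axes at that moment, turning the shorter way round; what a row does not reach only later rows make up. A row lasts 1/8 s, in which the tool goes at most 62.5 mm and 10.7 degrees, less where a joint would pass 70% of its speed; a pose out of reach is approached as far as the arm can. A call with a number of a shift or a turn outside -1 to 1 is refused whole. A call with a gripper value outside its range is refused whole. "fingers" is the closure, from -1 (fully open) to 1 (shut), so that 0 is half open, set as the call begins (left out, the last holds). The fingers move at their own pace and stop on an object; "force" is the grip in N (left out, the last holds). Time passes only in rows, so rows that repeat a pose let the fingers close. It gives the time, the measured TCP pose, the force, the opening and the grip force at its end, in the units of the state.
- env.state(): the state, without advancing time (a new reading comes with each control period).
- cams.grab_frame(name): name is "scene" or "top" or "wrist"; returns a dict with "color" (400x640x3 uint8, blue, green, red), "fx", "fy", "cx", "cy" (pixels), "extrinsics" (4x4, takes a point from camera to world coordinates); the wrist camera has in their place "tool_from_camera" (4x4, takes a point from camera to tool coordinates, whose origin is the TCP and whose axes are the flange's). Camera axes: x right, y down, z forward; pixel columns grow to the right and rows downward; lengths in mm; the calibration is good to about 2 mm. The wrist camera is an equidistant fisheye: a pixel r from the principal point sees the ray r / f radians off the axis. A picture is of the moment at which its call begins: read the wrist's pose just before it. There is no depth.
- env.job_done(): hands the job in; it is judged then, once.
The state is a dict: "time_s": time; "qpos": joint angles; "qvel": joint speeds; "effort": joint torques, N m; "ee_pos": TCP position; "ee_rot": TCP orientation; "force": force on the tool from outside, world axes, zero at the start; "torque": the same for the moment, N m; "gripper_width": finger opening in mm; "gripper_force": force on a finger pad.
Only numpy, scipy, OpenCV 4.12 (cv2) and the standard library are available. Lean on these libraries where they do the work, as an engineer would, in place of code of your own. Each camera call takes 0.05 s, during which the arm holds its last target. There are 200 camera calls.

## Working session

There is one attempt and no reset: what is moved stays moved. The work goes in short steps, Python scripts to look and compute and a tool call to move; the robot and the scene stay as the last step left them, time stands still between calls to the robot, and variables do not carry over. Pictures are saved under pics/ and viewed, at most 10 in all, crops included, and the job is handed in when it is done.

Besides the shell and the picture viewer there is one more tool, called after "Call:" by a JSON object that holds its "name" and its "arguments", one argument or row to a line. step_arm: Moves the arm, as the interface text tells. Its arguments: {"type":"object","properties":{"linear":{"type":"array"},"turn":{"type":"array"},"fingers":{"type":"number"},"force":{"type":"number"}},"required":["linear","turn"]}

```bash
ls; mkdir -p pics; python3 - <<'E'
from workcell import env, cams
import cv2, numpy as np
s=env.state(); print(s['ee_pos'],s['ee_rot'],s['time_s'],s['gripper_width'],s['qpos'])
for n in ['scene','top','wrist']:
    f=cams.grab_frame(n); cv2.imwrite(f'pics/{n}0.png',f['color'])
    print(n,f['fx'],f['fy'],f['cx'],f['cy']); print(np.round(f.get('extrinsics',f.get('tool_from_camera')),3).tolist())
    np.savez(f'{n}0.npz',**f)
E
```

```text
pics
[221.48629941 530.11676943 224.10316042] [-1.79898724e+02 -1.38080326e-03  1.57324545e+02] 0.0 91.51577758476608 [ 6.61779319e+01  1.83530935e+01  8.97067784e+01 -6.79175367e-04
  7.20414113e+01 -1.14640387e+00]
scene 475.74454552379206 475.74454552379206 325.97080262700905 199.58630204125012
[[0.732, 0.446, -0.515, 1190.16], [0.681, -0.497, 0.537, -651.925], [-0.016, -0.744, -0.668, 1082.093], [0.0, 0.0, 0.0, 1.0]]
top 377.86812762999244 377.86812762999244 325.3924822191248 204.78161074166542
[[0.023, -0.99, 0.136, 302.21], [-1.0, -0.022, 0.012, 90.319], [-0.009, -0.136, -0.991, 1445.226], [0.0, 0.0, 0.0, 1.0]]
wrist 309.70691628693146 309.70691628693146 319.4258226520411 200.64533856480148
[[0.001, -0.966, -0.258, 72.533], [1.0, 0.001, 0.0, -0.293], [-0.0, -0.258, 0.966, -159.253], [0.0, 0.0, 0.0, 1.0]]
```

View pics/scene0.png

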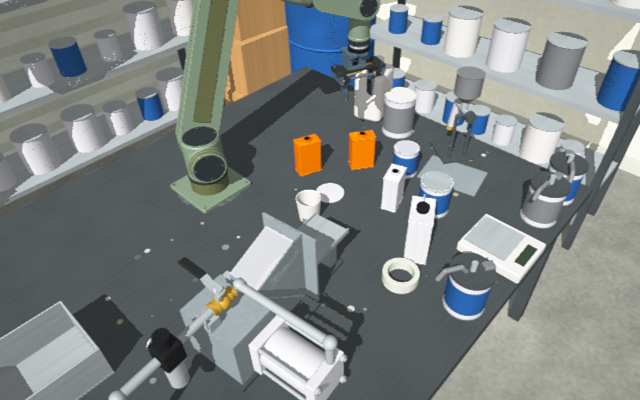

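View pics/top0.png

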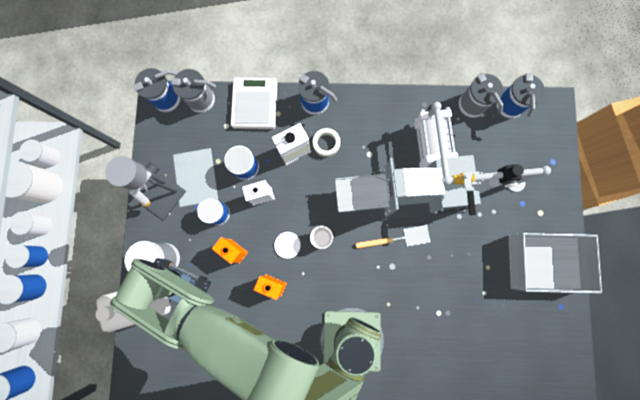

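Candidates for the tin:
- White flat tin, scene (393,188) / top (257,192): smaller, no cap.
- White flat tin, scene (419,230) / top (291,142): larger, black cap, so this is big_tin.
- Orange look-alikes, scene (308,155) and (362,150) / top (229,250) and (270,287).

I choose the first and check it close up.

```bash
cat > h.py <<'E'
import numpy as np, cv2
def cam(n,k=0):
    f=np.load(f'{n}{k}.npz'); return f['fx'],f['fy'],f['cx'],f['cy'],f['extrinsics']
def ray(n,uv):
    fx,fy,cx,cy,T=cam(n); d=T[:3,:3]@np.array([(uv[0]-cx)/fx,(uv[1]-cy)/fy,1.]); return T[:3,3],d/np.linalg.norm(d)
def onz(n,uv,z):
    o,d=ray(n,uv); return o+d*(z-o[2])/d[2]
def two(a,b):
    (o1,d1),(o2,d2)=ray('top',a),ray('scene',b)
    t=np.linalg.lstsq(np.c_[d1,-d2],o2-o1,rcond=None)[0]; p,q=o1+d1*t[0],o2+d2*t[1]
    return (p+q)/2,np.linalg.norm(p-q)
def proj(n,P):
    fx,fy,cx,cy,T=cam(n); c=np.linalg.inv(T)@np.r_[P,1]; return fx*c[0]/c[2]+cx,fy*c[1]/c[2]+cy
E
python3 - <<'E'
import cv2,numpy as np
t=cv2.imread('pics/top0.png'); s=cv2.imread('pics/scene0.png')
r=lambda a,f:cv2.resize(a,None,fx=f,fy=f,interpolation=cv2.INTER_CUBIC)
a=r(t[90:230,325:525],4)  # 800x560
cv2.imwrite('pics/c1.png',a)
b=np.hstack([r(t[165:215,230:290],6.),r(s[155:225,365:425],6)[:300]])
b=np.hstack([r(t[160:235,225:300],5.2),r(s[155:230,360:435],5.2)])
cv2.imwrite('pics/c2.png',b); print(a.shape,b.shape)
E
```

```text
(560, 800, 3) (390, 780, 3)
```

View pics/c1.png

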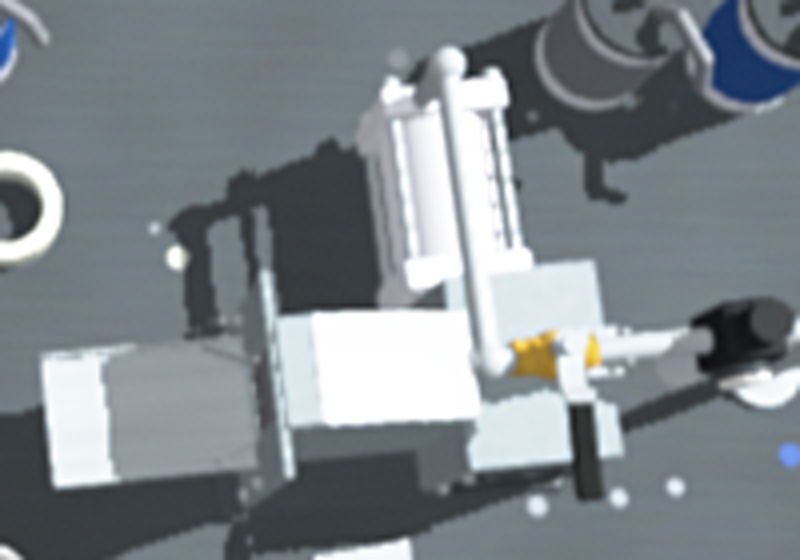

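View pics/c2.png

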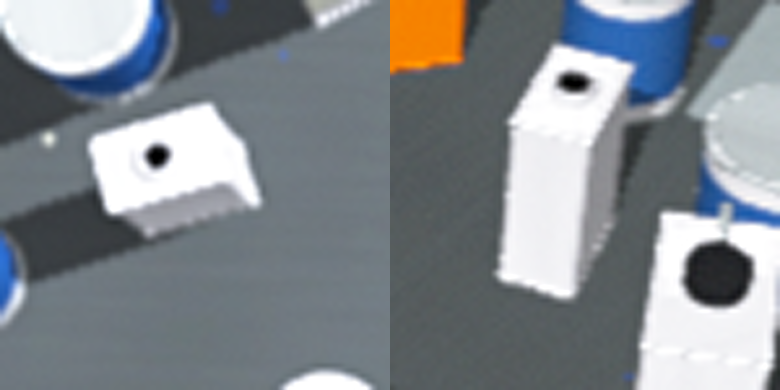

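c2 confirms the choice: bare tin, open neck, no cap. The hole is at top (255,190) and scene (395,171), well apart from the capped tin. c1 shows the tray's outer end, front plate and black sleeve clearly.

```bash
python3 - <<'E'
from h import *
np.set_printoptions(precision=1,suppress=True)
T=lambda x,y:(x/5.2+225-.4,y/5.2+160-.4)
S=lambda x,y:((x-390)/5.2+360-.4,y/5.2+155-.4)
C=lambda x,y:(x/4+325-.4,y/4+90-.4)
print('hole',onz('top',T(156,156),138),onz('scene',S(573,82),138),two(T(156,156),S(573,82)))
tc=[onz('top',T(*p),130) for p in [(90,143),(210,103),(235,180),(112,213)]]
sc=[onz('scene',S(*p),130) for p in [(553,45),(632,68),(588,140),(510,122)]]
for q in(tc,sc): print(np.array(q),np.mean(q,0),[np.linalg.norm(q[i]-q[i-1]) for i in range(4)])
sb=[onz('scene',S(*p),0) for p in[(500,280),(577,298)]];print('bot',sb)
tr=[onz('top',C(*p),123) for p in[(42,355),(55,487)]]; print('tray end',tr,np.linalg.norm(tr[0]-tr[1]))
fp=[onz('top',C(*p),247) for p in[(263,272),(290,478)]]; print('plate',fp,np.linalg.norm(fp[0]-fp[1]))
ha=[onz('top',C(*p),259) for p in[(580,403),(593,498)]]; print('handle',ha,np.linalg.norm(ha[0]-ha[1]))
for a in(tr,fp,ha):
    d=(a[0]-a[1]); print('yaw of +y',np.degrees(np.arctan2(d[1],d[0])))
s=cv2.imread('pics/scene0.png')
cv2.imwrite('pics/c3.png',cv2.resize(s[195:345,165:365],None,fx=4,fy=4,interpolation=cv2.INTER_CUBIC))
E
```

```text
hole [529.8 357.  138. ] [530.  355.1 138. ] (array([529.5, 356.8, 136.9]), np.float64(1.2343403665135935))
[[539.2 404.2 130. ]
 [568.7 323.5 130. ]
 [515.8 304.1 130. ]
 [491.3 386.6 130. ]] [528.8 354.6 130. ] [np.float64(50.95984797800966), np.float64(85.86248079431043), np.float64(56.32841568795268), np.float64(86.0718608214625)]
[[492.6 385.2 130. ]
 [543.2 399.1 130. ]
 [564.7 324.7 130. ]
 [519.5 307.1 130. ]] [530. 354. 130.] [np.float64(82.65140198072783), np.float64(52.42517237801003), np.float64(77.43293647100299), np.float64(48.53253072363856)]
bot [array([521.2, 307.7,   0. ]), array([567.8, 327.1,   0. ])]
tray end [array([579.3,  74.6, 123. ]), array([461.1,  60.8, 123. ])] 119.01018523144803
plate [array([ 626. , -102.1,  247. ]), array([ 457.6, -123.6,  247. ])] 169.6850078072086
handle [array([ 521.2, -351.3,  259. ]), array([ 445.5, -359.3,  259. ])] 76.09912435478901
yaw of +y 6.661524829769541
yaw of +y 7.282096806391494
yaw of +y 6.065793430166674
```

View pics/c3.png

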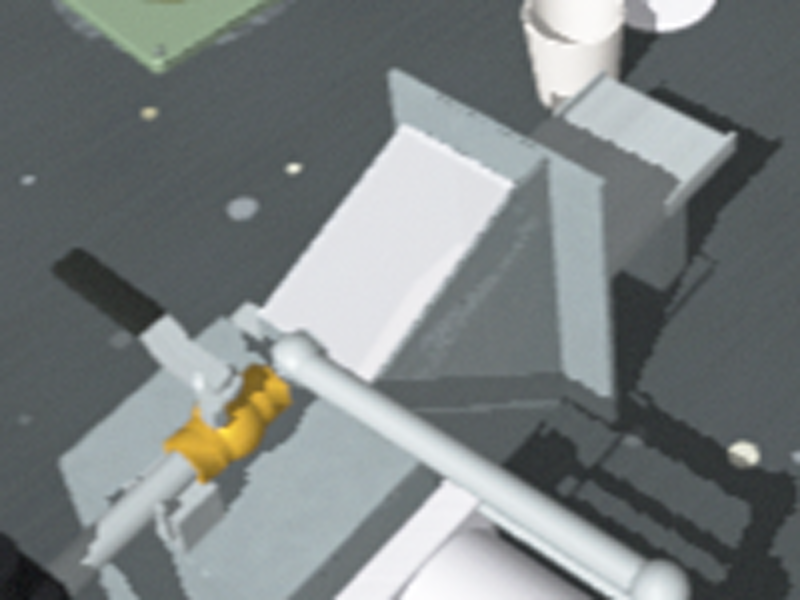

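c3 shows the machine from behind: the sleeve lies across the pipe at c3 (70–160, 250–330). Plate, tray and handle all give the crusher a yaw of about −83°, and the valve axis comes out at crusher (231, 1), which fits. Next I check how close the neighbours are.

```bash
python3 - <<'E'
from h import *
np.set_printoptions(precision=0,suppress=True)
for n,uv,z in [('can1 (240,163)',(240,161),118),('can2',(212,210),118),('bigtin',(291,140),165),('cup',(320,237),85),('tape',(326,142),36),('lid',(287,245),9),('orangeA',(229,250),130),('can2@105',(212,210),105)]: print(n,onz('top',uv,z))
E
```

```text
can1 (240,163) [637. 419. 118.]
can2 [457. 509. 118.]
bigtin [704. 232. 165.]
cup [371. 124.  85.]
tape [740. 111.  36.]
lid [342. 250.   9.]
orangeA [317. 437. 130.]
can2@105 [458. 513. 105.]
```

```bash
cat > go.py <<'E'
import sys, numpy as np
from workcell import env
from scipy.spatial.transform import Rotation as R
def rel(x,y,z,yaw):
    s=env.state(); r=R.from_euler('xyz',s['ee_rot'],degrees=True).as_matrix()
    d=r.T@(np.array([x,y,z])-s['ee_pos'])/300; t=(s['ee_rot'][2]-yaw+180)%360-180
    return s,d,t/360
O=np.array([542.2,-115.9]); A=np.radians(-83.1)
X=np.array([np.cos(A),np.sin(A)]); Y=np.array([-X[1],X[0]])
def cr(x,y): return O+X*x+Y*y
def incr(p): d=np.asarray(p)[:2]-O; return d@X,d@Y
def show(*a):
    s,d,t=rel(*a); print('t',round(s['time_s'],2),'pos',np.round(s['ee_pos'],1),'yaw',round(s['ee_rot'][2],1),'F',np.round(s['force'],1),'w',round(s['gripper_width'],1),'\n-> lin',np.round(d,3),'turn',round(t,4))
E
python3 -c "
from go import *
show(519,388,225,108)"
```

```text
t 0.15 pos [221.5 530.2 224.3] yaw 157.3 F [ 0.1 -1.5 -0.4] w 91.3 
-> lin [-1.098 -0.055 -0.002] turn 0.137
```

Call:
{"name": "step_arm", "arguments": {
  "linear": [
    [-0.15,0,0],
    [-0.3,-0.02,0],
    [-0.45,-0.03,0],
    [-0.6,-0.04,0],
    [-0.75,-0.05,0],
    [-0.85,-0.05,0],
    [-0.9,-0.05,0],
    [-0.9,-0.05,0]
  ],
  "turn": [0.02,0.045,0.07,0.095,0.12,0.137,0.137,0.137],
  "fingers": -0.4,
  "force": 3
}}

```text
time_s: 1.15
ee_pos: [465.2, 412.4, 224.6]
ee_rot: [-180.0, -0.0, 108.0]
force: [-0.4, 0.5, -0.4]
gripper_width: 63.7
gripper_force: 0.0
```

```bash
python3 -c "
from go import *
show(519,388,150,108)
show(519,388,76,108)"
```

```text
t 1.15 pos [465.2 412.4 224.6] yaw 108.0 F [-0.4  0.5 -0.4] w 63.7 
-> lin [-0.133  0.146  0.248] turn 0.0001
t 1.15 pos [465.2 412.4 224.6] yaw 108.0 F [-0.4  0.5 -0.4] w 63.7 
-> lin [-0.133  0.146  0.495] turn 0.0001
```

Call:
{"name": "step_arm", "arguments": {
  "linear": [
    [-0.1,0.1,0],
    [-0.133,0.146,0],
    [-0.133,0.146,0.1],
    [-0.133,0.146,0.2],
    [-0.133,0.146,0.3],
    [-0.133,0.146,0.4],
    [-0.133,0.146,0.495],
    [-0.133,0.146,0.495]
  ],
  "turn": [0,0,0,0,0,0,0,0]
}}

```text
time_s: 2.15
ee_pos: [516.6, 388.1, 74.2]
ee_rot: [-179.7, 0.1, 108.1]
force: [-0.4, 0.0, 0.4]
gripper_width: 64.0
gripper_force: 0.0
```

Call:
{"name": "step_arm", "arguments": {
  "linear": [
    [0,0,0],
    [0,0,0],
    [0,0,0],
    [0,0,0],
    [0,0,0],
    [0,0,0]
  ],
  "turn": [0,0,0,0,0,0],
  "fingers": 1,
  "force": 4
}}

```text
time_s: 2.9
ee_pos: [519.6, 389.1, 78.0]
ee_rot: [179.9, -0.1, 108.0]
force: [-0.5, 1.1, 6.2]
gripper_width: 50.1
gripper_force: 4.0
```

Call:
{"name": "step_arm", "arguments": {
  "linear": [
    [0,0,-0.1],
    [0,0,-0.25],
    [0,0,-0.4],
    [0,0,-0.45],
    [0,0,-0.45],
    [0,0,-0.45]
  ],
  "turn": [0,0,0,0,0,0]
}}

```text
time_s: 3.65
ee_pos: [518.1, 387.4, 208.9]
ee_rot: [-179.8, 0.1, 108.0]
force: [-0.9, -0.3, -1.4]
gripper_width: 50.2
gripper_force: 4.0
```

```bash
python3 - <<'E'
from workcell import env,cams
import cv2,numpy as np
a=cams.grab_frame('scene')['color']; b=cams.grab_frame('wrist')['color']
cv2.imwrite('pics/p1.png',np.hstack([cv2.resize(a[100:260,320:480],(400,400)),cv2.resize(b[:,120:520],(400,400))]))
E
```

```text
(no output)
```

View pics/p1.png

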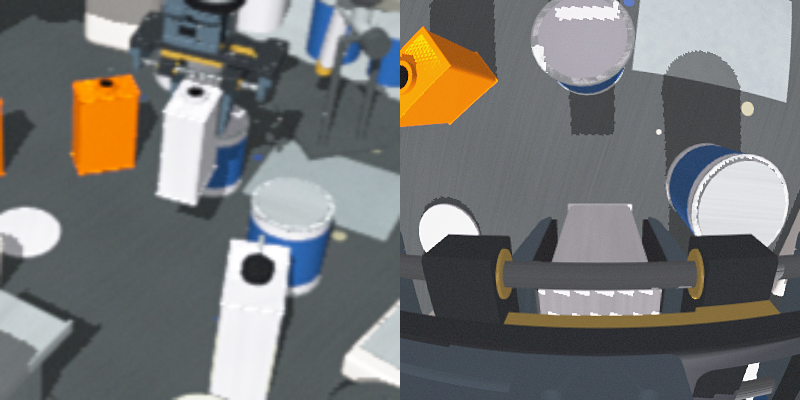

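p1: the tin is held square by its +y narrow side and hangs upright, so pad friction stops it pivoting under gravity. I'll tip it by pressing its lower edge against the tray's outer end, then lay it down while moving towards the mouth.

```bash
python3 -c "
from go import *
for x,z in ((-285,209),(-285,178)): show(*cr(x,0),z,96.9)"
```

```text
t 3.75 pos [518.3 387.6 209.1] yaw 108.0 F [ 0.3  0.  -1.8] w 49.4 
-> lin [-0.689 -0.26   0.002] turn 0.0308
t 3.75 pos [518.3 387.6 209.1] yaw 108.0 F [ 0.3  0.  -1.8] w 49.4 
-> lin [-0.689 -0.259  0.106] turn 0.0308
```

Call:
{"name": "step_arm", "arguments": {
  "linear": [
    [-0.05,-0.02,0],
    [-0.15,-0.06,0],
    [-0.25,-0.1,0],
    [-0.35,-0.13,0],
    [-0.45,-0.17,0],
    [-0.55,-0.21,0],
    [-0.65,-0.245,0],
    [-0.689,-0.26,0],
    [-0.689,-0.26,0.05],
    [-0.689,-0.26,0.105],
    [-0.689,-0.26,0.105]
  ],
  "turn": [0,0,0.01,0.02,0.03,0.031,0.031,0.031,0.031,0.031,0.031]
}}

```text
time_s: 5.12
ee_pos: [507.4, 168.1, 177.8]
ee_rot: [-179.8, 0.0, 96.9]
force: [0.4, 0.1, -0.6]
gripper_width: 50.1
gripper_force: 4.0
```

```bash
python3 - <<'E'
from go import *
from workcell import cams
import cv2
show(*cr(-210,0),178,96.9)
a=cams.grab_frame('scene')['color']; cv2.imwrite('pics/p2.png',cv2.resize(a[90:290,270:470],(600,600),interpolation=cv2.INTER_CUBIC))
E
```

```text
t 5.12 pos [507.4 168.1 177.8] yaw 96.9 F [ 0.4  0.1 -0.6] w 50.1 
-> lin [-0.254  0.001 -0.001] turn -0.0
```

View pics/p2.png

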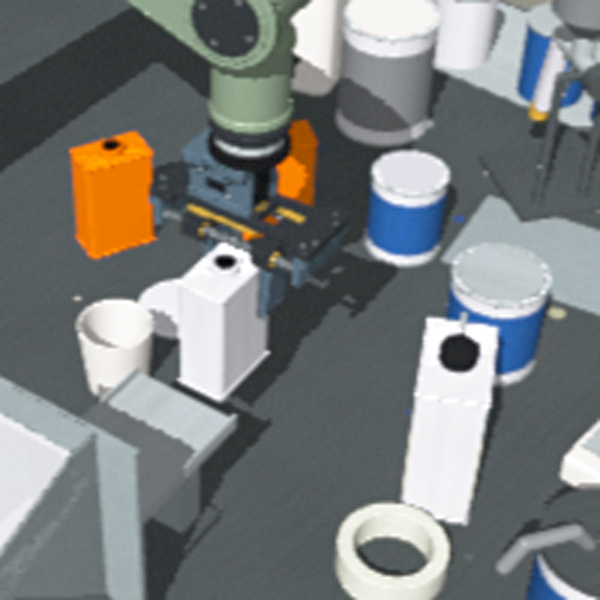

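p2: the tin hangs upright and square, just short of the tray's outer edge at (150–235, 380–420). Now pushing against the edge.

Call:
{"name": "step_arm", "arguments": {
  "linear": [
    [-0.03,0,0],
    [-0.06,0,0],
    [-0.08,0,0],
    [-0.1,0,0],
    [-0.12,0,0],
    [-0.14,0,0],
    [-0.16,0,0],
    [-0.18,0,0],
    [-0.2,0,0],
    [-0.22,0,0],
    [-0.24,0,0],
    [-0.255,0,0],
    [-0.255,0,0]
  ],
  "turn": [0,0,0,0,0,0,0,0,0,0,0,0,0]
}}

```text
time_s: 6.8
ee_pos: [518.0, 91.0, 179.9]
ee_rot: [180.0, 0.0, 96.8]
force: [0.9, 1.0, 0.3]
gripper_width: 49.9
gripper_force: 4.0
```

```bash
python3 - <<'E'
from go import *
from workcell import cams
import cv2
show(*cr(-210,0),178,96.9)
a=cams.grab_frame('scene')['color']; cv2.imwrite('pics/p3.png',cv2.resize(a[130:280,250:400],(600,600),interpolation=cv2.INTER_CUBIC))
E
```

```text
t 6.8 pos [518.   91.  179.9] yaw 96.8 F [0.9 1.  0.3] w 49.9 
-> lin [ 0.006 -0.003  0.006] turn -0.0002
```

View pics/p3.png

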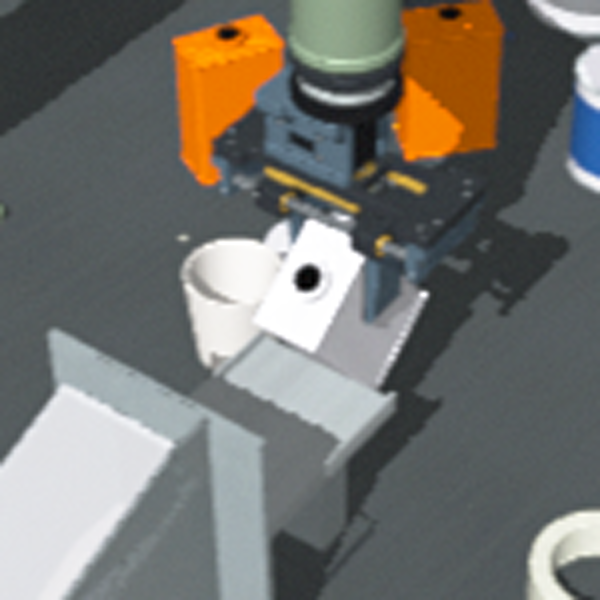

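p3: the tin is tilted about 50° with its neck towards the mouth and its bottom corner below and outside the tray edge. Now lift it, move in, and lay it down while moving towards the mouth.

Call:
{"name": "step_arm", "arguments": {
  "linear": [
    [0,0,-0.07],
    [0,0,-0.14],
    [0,0,-0.2],
    [-0.07,0,-0.2],
    [-0.14,0,-0.2],
    [-0.2,0,-0.2],
    [-0.2,0,-0.17],
    [-0.22,0,-0.15],
    [-0.25,0,-0.135],
    [-0.28,0,-0.12],
    [-0.31,0,-0.1],
    [-0.34,0,-0.08],
    [-0.37,0,-0.06],
    [-0.395,0,-0.045],
    [-0.415,0,-0.03],
    [-0.433,0,-0.022],
    [-0.433,0,-0.02],
    [-0.433,0,-0.02]
  ],
  "turn": [0,0,0,0,0,0,0,0,0,0,0,0,0,0,0,0,0,0]
}}

```text
time_s: 9.1
ee_pos: [533.6, -37.5, 185.9]
ee_rot: [180.0, 0.0, 96.8]
force: [0.2, -1.6, 1.9]
gripper_width: 50.0
gripper_force: 4.0
```

```bash
python3 - <<'E'
from go import *
from workcell import cams
import cv2
show(*cr(-80,0),184,96.9)
a=cams.grab_frame('scene')['color'];b=cams.grab_frame('top')['color']; cv2.imwrite('pics/p4.png',np.hstack([cv2.resize(x,(400,400),interpolation=cv2.INTER_CUBIC) for x in (a[130:280,230:380],b[110:240,300:430])]))
E
```

```text
t 9.1 pos [533.6 -37.5 185.9] yaw 96.8 F [ 0.2 -1.6  1.9] w 50.0 
-> lin [ 0.004 -0.003  0.006] turn -0.0002
```

View pics/p4.png

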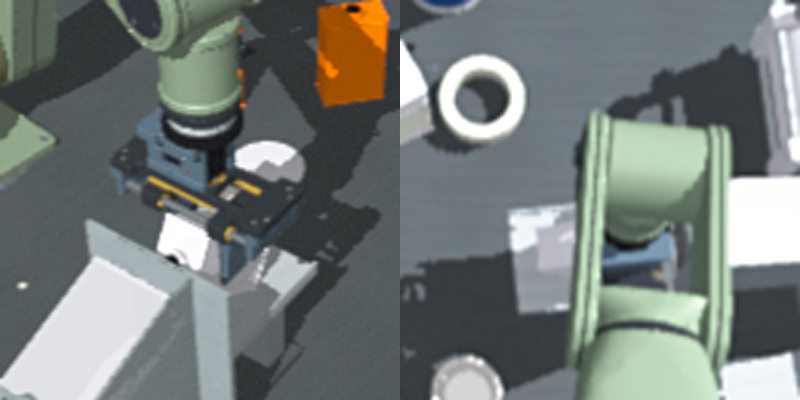

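p4: the tin is on the tray between the lips, neck towards the mouth, nearly flat and pressing lightly (1.9 N). I release it, lift and check.

Call:
{"name": "step_arm", "arguments": {
  "linear": [
    [0,0,0],
    [0,0,0],
    [0,0,0],
    [0,0,0],
    [0,0,-0.1],
    [0,0,-0.25],
    [0,0,-0.35],
    [0.2,0,-0.35],
    [0.4,0,-0.35],
    [0.5,0,-0.35],
    [0.5,0,-0.35]
  ],
  "turn": [0,0,0,0,0,0,0,0,0,0,0],
  "fingers": -0.4
}}

```text
time_s: 10.58
ee_pos: [515.0, 113.3, 290.9]
ee_rot: [-180.0, -0.0, 97.0]
force: [-0.4, -0.4, -0.5]
gripper_width: 63.7
gripper_force: 0.0
```

```bash
python3 - <<'E'
from go import *
from workcell import cams
import cv2
show(*cr(-220,0),300,96.9)
a=cams.grab_frame('scene')['color'];b=cams.grab_frame('top')['color']; cv2.imwrite('pics/p5.png',np.hstack([cv2.resize(x,(400,400),interpolation=cv2.INTER_CUBIC) for x in (a[170:270,270:370],b[130:230,320:420])]))
E
```

```text
t 10.57 pos [515.  113.3 290.9] yaw 97.0 F [-0.4 -0.4 -0.5] w 63.7 
-> lin [-0.036 -0.002 -0.03 ] turn 0.0004
```

View pics/p5.png

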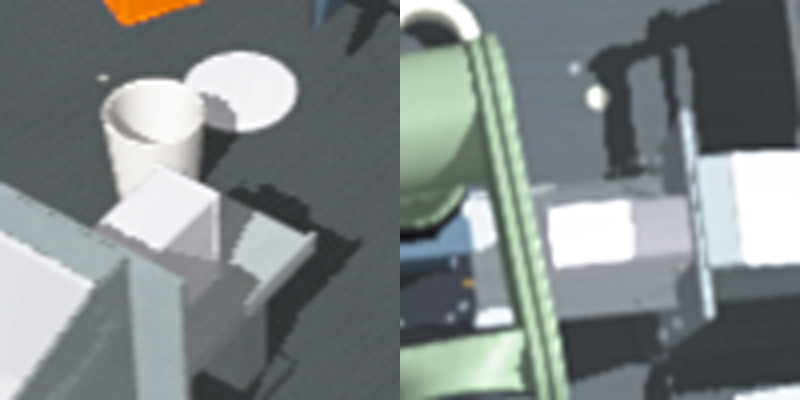

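p5: the tin lies flat on its narrow side, end-on and near the mouth. In the top panel its lit upper face has its tail edge at column 548, rows 205–268, which is image (357, 181–197). That was my last picture, so from here I measure by number only.

```bash
python3 - <<'E'
from h import *; from go import incr,show,cr
for uv in [(356.6,181.5),(356.6,197)]: print(np.round(incr(onz('top',uv,199)),1))
show(*cr(-220,0),300,96.9); show(*cr(-220,0),190,96.9)
E
```

```text
[-116.8   26.2]
[-122.5  -26.1]
t 10.68 pos [515.4 111.2 290.9] yaw 96.9 F [-0.1 -0.1 -1.3] w 64.1 
-> lin [-0.029 -0.002 -0.03 ] turn -0.0001
t 10.68 pos [515.4 111.2 290.9] yaw 96.9 F [-0.1 -0.1 -1.3] w 64.1 
-> lin [-0.029 -0.002  0.336] turn -0.0001
```

Call:
{"name": "step_arm", "arguments": {
  "linear": [
    [0,0,0.1],
    [0,0,0.2],
    [0,0,0.3],
    [0,-0.002,0.343],
    [0,-0.002,0.343],
    [-0.1,-0.002,0.343],
    [-0.2,-0.002,0.343],
    [-0.26,-0.002,0.343],
    [-0.3,-0.002,0.343],
    [-0.34,-0.002,0.343],
    [-0.38,-0.002,0.343],
    [-0.42,-0.002,0.343],
    [-0.46,-0.002,0.343],
    [-0.5,-0.002,0.343],
    [-0.54,-0.002,0.343],
    [-0.58,-0.002,0.343],
    [-0.6,-0.002,0.343],
    [-0.61,-0.002,0.343],
    [-0.61,-0.002,0.343]
  ],
  "turn": [0,0,0,0,0,0,0,0,0,0,0,0,0,0,0,0,0,0,0],
  "fingers": 1
}}

```text
time_s: 13.05
ee_pos: [536.6, -70.4, 188.0]
ee_rot: [-180.0, 0.0, 96.8]
force: [-0.7, -0.1, 0.7]
gripper_width: 0.7
gripper_force: 0.0
```

```bash
python3 - <<'E'
from go import *
from workcell import cams
import cv2
show(*cr(-26,0),188,96.9); print(incr(env.state()['ee_pos']))
for n in ('scene','top'): cv2.imwrite(f'pics/q1{n}.png',cams.grab_frame(n)['color'])
E
```

```text
t 13.05 pos [536.6 -70.4 188. ] yaw 96.8 F [-0.7 -0.1  0.7] w 0.7 
-> lin [-0.066  0.    -0.   ] turn -0.0002
(np.float64(-45.86063711314033), np.float64(-0.061591576342985385))
```

Call:
{"name": "step_arm", "arguments": {
  "linear": [
    [-0.066,0,0],
    [-0.066,0,0],
    [-0.066,0,0],
    [-0.066,0,0],
    [-0.066,0,0],
    [-0.066,0,0]
  ],
  "turn": [0,0,0,0,0,0]
}}

```text
time_s: 13.9
ee_pos: [539.0, -89.7, 188.0]
ee_rot: [180.0, -0.0, 96.9]
force: [-0.2, 0.4, 0.1]
gripper_width: 0.3
gripper_force: 0.0
```

```bash
python3 - <<'E'
from go import *
from workcell import cams
from h import *
show(*cr(-22,0),188,96.9); print(incr(env.state()['ee_pos']))
f={n:cams.grab_frame(n)['color'] for n in('scene','top')}
for n in f:
    old=cv2.imread(f'pics/{n}0.png'); q=cv2.imread(f'pics/q1{n}.png'); cv2.imwrite(f'pics/q2{n}.png',f[n])
    # hood window (clear): mean brightness change inside at points along centre line, z on the window
    for x in range(40,166,25):
        for y in(-20,0,20):
            u,v=np.round(proj(n,np.r_[cr(x,y),247-42*(x-30)/135])).astype(int)
            print(n,x,y,old[v,u],q[v,u],f[n][v,u])
E
```

```text
t 13.9 pos [539.  -89.7 188. ] yaw 96.9 F [-0.2  0.4  0.1] w 0.3 
-> lin [-0.015  0.     0.   ] turn -0.0001
(np.float64(-26.35536953998233), np.float64(-0.0382008630022905))
scene 40 -20 [231 227 225] [230 226 226] [230 226 225]
scene 40 0 [230 227 224] [229 224 224] [229 224 223]
scene 40 20 [228 224 223] [229 224 223] [229 224 223]
scene 65 -20 [230 227 226] [229 225 224] [230 226 225]
scene 65 0 [231 227 226] [228 224 223] [230 226 225]
scene 65 20 [230 225 224] [229 225 223] [230 225 224]
scene 90 -20 [230 227 226] [230 226 225] [230 226 225]
scene 90 0 [230 228 226] [229 224 223] [230 226 225]
scene 90 20 [230 227 226] [228 223 222] [229 227 225]
scene 115 -20 [229 227 225] [231 227 225] [228 225 223]
scene 115 0 [230 227 227] [229 224 223] [229 225 225]
scene 115 20 [230 227 226] [228 224 224] [230 227 226]
scene 140 -20 [231 227 225] [231 227 225] [230 226 224]
scene 140 0 [230 226 225] [231 226 225] [230 226 225]
scene 140 20 [230 226 225] [233 229 228] [230 226 225]
scene 165 -20 [231 228 226] [231 228 227] [231 227 226]
scene 165 0 [176 174 167] [175 174 167] [176 175 169]
[... 291 characters left out ...]
188] [108 116 103]
top 65 20 [255 254 254] [ 95 111  95] [ 95 111  95]
top 90 -20 [255 255 255] [255 254 254] [194 223 195]
top 90 0 [255 255 255] [255 255 255] [136 161 137]
top 90 20 [255 254 254] [254 253 251] [77 91 77]
top 115 -20 [255 255 255] [255 255 255] [255 255 255]
top 115 0 [255 255 255] [255 255 255] [255 255 255]
top 115 20 [254 254 254] [254 254 254] [233 241 231]
top 140 -20 [255 255 255] [255 255 254] [255 255 254]
top 140 0 [255 255 255] [255 255 255] [255 255 254]
top 140 20 [255 254 254] [254 254 254] [254 254 254]
top 165 -20 [255 255 255] [255 255 255] [255 255 255]
top 165 0 [236 232 227] [234 231 224] [234 230 224]
top 165 20 [255 255 255] [255 255 255] [255 255 255]
```

Call:
{"name": "step_arm", "arguments": {
  "linear": [
    [0.1,0,0],
    [0.3,0,0],
    [0.5,0,0],
    [0.5,0,-0.15],
    [0.5,0,-0.15],
    [0.5,0,-0.15]
  ],
  "turn": [0,0,0,0,0,0]
}}

```text
time_s: 14.75
ee_pos: [520.8, 58.9, 232.8]
ee_rot: [-180.0, 0.0, 96.8]
force: [0.2, -0.5, -0.6]
gripper_width: 0.4
gripper_force: 0.0
```

```bash
python3 - <<'E'
from go import *
from workcell import cams
from h import *
show(*cr(-176,0),230,96.9)
f={n:cams.grab_frame(n)['color'] for n in('scene','top')}
for n in f: cv2.imwrite(f'pics/q3{n}.png',f[n])
old=cv2.imread('pics/scene0.png').astype(int); 
# inside hood region as seen in scene: changed pixels, per image
poly=np.array([proj('scene',np.r_[cr(x,y),z]) for x,y,z in[(32,-43,247),(32,43,247),(163,43,206),(163,-43,206)]],np.int32)
m=cv2.fillConvexPoly(np.zeros((400,640),np.uint8),poly,1)>0
side=np.array([proj('scene',np.r_[cr(x,45),z]) for x,z in[(5,245),(30,245),(160,205),(160,120),(5,120)]],np.int32)
ms=cv2.fillConvexPoly(np.zeros((400,640),np.uint8),side,1)>0
for k,I in (('q1',cv2.imread('pics/q1scene.png')),('q2',cv2.imread('pics/q2scene.png')),('q3',f['scene'])):
    d=np.abs(I.astype(int)-old).sum(2)
    for nm,mm in(('win',m),('side',ms)):
        yy,xx=np.where(mm&(d>6)); 
        P=np.array([incr(onz('scene',(u,v),130)) for u,v in zip(xx,yy)]) if len(xx) else np.zeros((1,2))
        print(k,nm,mm.sum(),len(xx),'mean sum diff',round(d[mm].mean(),1),'x@z130 pct',np.round(np.percentile(P[:,0],[5,50,95]),0))
# tray in q3 (top): compare with start
d=np.abs(f['top'].astype(int)-cv2.imread('pics/top0.png')).sum(2)
for x in range(-170,-10,20): 
    u,v=np.round(proj('top',np.r_[cr(x,0),115])).astype(int); print(x,d[v-1:v+2,u-1:u+2].mean().round(),end=' ')
E
```

```text
t 14.75 pos [520.8  58.9 232.8] yaw 96.8 F [ 0.2 -0.5 -0.6] w 0.4 
-> lin [-0.     0.001  0.009] turn -0.0002
q1 win 1833 418 mean sum diff 5.9 x@z130 pct [-15.  51.  98.]
q1 side 1385 183 mean sum diff 3.8 x@z130 pct [-32.  55. 134.]
q2 win 1833 159 mean sum diff 3.6 x@z130 pct [-21.  38. 122.]
q2 side 1385 173 mean sum diff 3.7 x@z130 pct [-34.  52. 132.]
q3 win 1833 114 mean sum diff 3.2 x@z130 pct [-35. 112. 123.]
q3 side 1385 209 mean sum diff 4.0 x@z130 pct [-46.  59. 135.]
-170 321.0 -150 300.0 -130 163.0 -110 10.0 -90 163.0 -70 86.0 -50 96.0 -30 11.0
```

```bash
python3 - <<'E'
from h import *; from go import *
old=cv2.imread('pics/scene0.png').astype(int); I=cv2.imread('pics/q3scene.png').astype(int); q1=cv2.imread('pics/q1scene.png').astype(int)
pp=lambda x,y,z:np.round(proj('scene',np.r_[cr(x,y),z]),0)
print('pred home rear-top edge',pp(127,-25,169),pp(127,25,169),'rear-bottom',pp(92,-25,93),pp(92,25,93),'front-top',pp(245,-25,114),pp(245,25,114))
print('pred stuck (mid 60) rear-top',pp(-5,-25,199),pp(-5,25,199),'front-top',pp(125,-25,199),pp(125,25,199))
poly=np.array([proj('scene',np.r_[cr(x,y),z]) for x,y,z in[(34,-41,246),(34,41,246),(163,41,206),(163,-41,206)]],np.int32)
m=cv2.fillConvexPoly(np.zeros((400,640),np.uint8),poly,1); print(poly.tolist())
for k,J in(('q1',q1),('q3',I)):
    g=(J-old).sum(2); b=((np.abs(cv2.blur(g.astype(np.float32),(3,3)))>4)&(m>0)).astype(np.uint8)
    n,l,st,c=cv2.connectedComponentsWithStats(b)
    for i in range(1,n):
        if st[i,4]>12: print(k,st[i].tolist(),np.round(c[i]),'mean diff',g[l==i].mean().round(1))
# wrist look into the mouth
from workcell import cams
from scipy.spatial.transform import Rotation as R
s=env.state(); f=cams.grab_frame('wrist'); cv2.imwrite('pics/q3w.png',f['color'])
T=np.eye(4);T[:3,:3]=R.from_euler('xyz',s['ee_rot'],degrees=True).as_matrix();T[:3,3]=s['ee_pos']; W=np.linalg.inv(T@f['tool_from_camera'])
for z in(118,130,150,170,190,210):
    for y in(-25,0,25):
        c=(W@np.r_[cr(0,y),z,1])[:3]; r=np.hypot(c[0],c[1]); th=np.arctan2(r,c[2])*f['fx']
        u,v=int(f['cx']+c[0]/r*th),int(f['cy']+c[1]/r*th); print(z,y,(u,v),f['color'][v,u] if 0<=u<640 and 0<=v<400 else None,end='; ')
    print()
E
```

```text
pred home rear-top edge [249. 274.] [264. 284.] rear-bottom [262. 284.] [276. 294.] front-top [218. 321.] [233. 332.]
pred stuck (mid 60) rear-top [283. 234.] [298. 242.] front-top [248. 266.] [264. 275.]
[[266, 227], [291, 241], [257, 287], [231, 271]]
q1 [252, 234, 30, 49, 691] [267. 258.] mean diff -6.7
q3 [246, 276, 13, 12, 78] [252. 281.] mean diff 18.8
118 -25 (298, 347) [49 45 42]; 118 0 (320, 348) [49 47 44]; 118 25 (342, 347) [56 54 53]; 
130 -25 (297, 354) [57 55 53]; 130 0 (320, 355) [56 52 50]; 130 25 (342, 354) [53 47 47]; 
150 -25 (296, 367) [85 75 66]; 150 0 (320, 367) [83 70 65]; 150 25 (343, 367) [84 75 67]; 
170 -25 (295, 380) [84 77 70]; 170 0 (320, 380) [84 77 69]; 170 25 (344, 380) [84 74 65]; 
190 -25 (294, 394) [87 79 69]; 190 0 (320, 395) [83 75 67]; 190 25 (346, 394) [84 73 63]; 
210 -25 (293, 410) None; 210 0 (320, 410) None; 210 25 (347, 410) None;
```

The change under the window now sits at (246–258, 276–287), against a predicted rear top edge of (249,274)–(264,284) for a tin lying home. The mouth is uniformly dark, so the flap is shut. Before going to the valve I check heights around it and work out the push arc.

```bash
cat > arc.py <<'E'
from go import *
ax=np.array([231.,0.])
def fc(phi,rho=95):
    h=np.array([-np.sin(phi),-np.cos(phi)]);p=np.array([-np.cos(phi),np.sin(phi)])
    return ax+rho*h-p*(11+16*abs(np.cos(phi))+13.5*abs(np.sin(phi)))
E
python3 - <<'E'
from h import *; from arc import *
np.set_printoptions(precision=1,suppress=True)
for n,a,b in [('elbow',(447.3,179.5),(238.5,282)),('end',(436.8,105),(330,340)),('regul',(512,173),(167,347))]:
    P,e=two(a,b); print(n,P,'crusher',incr(P),'err',e)
for d in (0,15,30,45,60,75,90,92): print(d,fc(np.radians(d)))
p=fc(0)+[15,0]; print(p); show(*cr(*p),380,96.9)
E
```

```text
elbow [ 564.3 -295.7  214. ] crusher (np.float64(181.10509244987202), np.float64(0.32969592335268794)) err 0.28113691097798454
end [ 821.6 -264.9  214.9] crusher (np.float64(181.5074829498868), np.float64(259.51120139633883)) err 0.046846397116387904
regul [ 590.1 -503.8  221.9] crusher (np.float64(390.8720487879044), np.float64(0.9357251260374116)) err 4.133963675009816
0 [258. -95.]
15 [235.3 -99.5]
30 [210.9 -98.1]
45 [186.4 -89.7]
60 [164.1 -74.1]
75 [146.5 -51.8]
90 [136.  -24.5]
92 [135.2 -21.7]
[273. -95.]
t 14.9 pos [520.5  58.6 231.9] yaw 96.8 F [-0.  -0.4 -0.5] w 0.4 
-> lin [-1.5 -0.3 -0.5] turn -0.0003
```

Call:
{"name": "step_arm", "arguments": {
  "linear": [
    [0,0,-0.15],
    [0,0,-0.3],
    [-0.1,-0.05,-0.3],
    [-0.25,-0.15,-0.3],
    [-0.4,-0.25,-0.3],
    [-0.55,-0.316,-0.3],
    [-0.7,-0.316,-0.3],
    [-0.85,-0.316,-0.3],
    [-0.95,-0.316,-0.3],
    [-0.95,-0.316,-0.3]
  ],
  "turn": [0,0,0,0,0,0,0,0,0,0]
}}

```text
time_s: 16.15
ee_pos: [460.6, -237.1, 321.6]
ee_rot: [-179.9, -0.1, 96.6]
force: [-0.5, 1.0, -0.1]
gripper_width: 0.6
gripper_force: 0.0
```

Call:
{"name": "step_arm", "arguments": {
  "linear": [
    [-0.15,0,0],
    [-0.3,0,0],
    [-0.45,0,0],
    [-0.55,0,0],
    [-0.55,0,0],
    [-0.55,0,0]
  ],
  "turn": [0,0,0,0,0,0]
}}

```text
time_s: 16.9
ee_pos: [480.6, -397.6, 322.7]
ee_rot: [-180.0, -0.1, 96.9]
force: [1.1, 0.8, 0.1]
gripper_width: 0.7
gripper_force: 0.0
```

```bash
python3 - <<'E'
from arc import *
show(*cr(273,-95),252,96.9); print(incr(env.state()['ee_pos']))
E
```

```text
t 16.9 pos [ 480.6 -397.6  322.7] yaw 96.9 F [1.1 0.8 0.1] w 0.7 
-> lin [-0.003  0.     0.236] turn -0.0001
(np.float64(272.29084190998145), np.float64(-95.03532258808919))
```

Call:
{"name": "step_arm", "arguments": {
  "linear": [
    [0,0,0.12],
    [0,0,0.236],
    [0,0,0.236],
    [0.024,0,0.236],
    [0.048,0,0.236],
    [0.086,-0.009,0.236],
    [0.123,-0.015,0.236],
    [0.164,-0.014,0.236],
    [0.205,-0.01,0.236],
    [0.246,0.003,0.236],
    [0.286,0.018,0.236],
    [0.286,0.018,0.236]
  ],
  "turn": [0,0,0,0,0,0,0,0,0,0,0,0]
}}

```text
time_s: 18.4
ee_pos: [476.2, -313.2, 253.9]
ee_rot: [179.9, 0.1, 96.9]
force: [0.1, -1.9, 0.3]
gripper_width: 0.5
gripper_force: 0.7
```

```bash
python3 - <<'E'
from arc import *
show(*cr(164.1,-74.1),252,96.9); print(incr(env.state()['ee_pos']))
E
```

```text
t 18.4 pos [ 476.2 -313.2  253.9] yaw 96.9 F [ 0.1 -1.9  0.3] w 0.5 
-> lin [0.08  0.05  0.006] turn -0.0
(np.float64(187.94844946221912), np.float64(-89.25152074580741))
```

Call:
{"name": "step_arm", "arguments": {
  "linear": [
    [0.037,0.024,0],
    [0.075,0.052,0],
    [0.106,0.088,0],
    [0.133,0.126,0],
    [0.152,0.17,0],
    [0.165,0.205,0],
    [0.168,0.217,0],
    [0.168,0.225,0],
    [0.168,0.225,0],
    [0.168,0.225,0]
  ],
  "turn": [0,0,0,0,0,0,0,0,0,0]
}}

```text
time_s: 19.65
ee_pos: [536.7, -254.9, 252.2]
ee_rot: [180.0, -0.0, 96.8]
force: [-2.8, -0.6, 1.3]
gripper_width: 0.4
gripper_force: 1.4
```

```bash
python3 - <<'E'
from arc import *
show(*cr(136,-20),252,96.9); print(incr(env.state()['ee_pos']))
E
```

```text
t 19.65 pos [ 536.7 -254.9  252.2] yaw 96.8 F [-2.8 -0.6  1.3] w 0.4 
-> lin [0.004 0.007 0.001] turn -0.0002
(np.float64(137.3152944686274), np.float64(-22.20729751003221))
```

Call:
{"name": "step_arm", "arguments": {
  "linear": [
    [0,0.007,0],
    [0,0.013,0],
    [0,0.013,0],
    [0,0.013,0]
  ],
  "turn": [0,0,0,0]
}}

```text
time_s: 20.15
ee_pos: [537.6, -254.7, 252.2]
ee_rot: [-179.6, -0.1, 96.8]
force: [-10.5, -2.2, 4.7]
gripper_width: 0.5
gripper_force: 5.6
```

Call:
{"name": "step_arm", "arguments": {
  "linear": [
    [0,0.007,0],
    [0,0.013,0],
    [0,0.013,0],
    [0,0.013,0]
  ],
  "turn": [0,0,0,0]
}}

```text
time_s: 20.65
ee_pos: [537.7, -254.7, 252.2]
ee_rot: [-179.1, -0.1, 96.8]
force: [-19.9, -2.6, 8.2]
gripper_width: 0.5
gripper_force: 10.3
```

The force rises to 20 N with no movement, so the handle is on its stop. I back off and check.

Call:
{"name": "step_arm", "arguments": {
  "linear": [
    [0,-0.03,0],
    [0,-0.1,0],
    [0,-0.2,0],
    [0,-0.2,-0.15],
    [0,-0.3,-0.3],
    [0,-0.45,-0.3],
    [0,-0.55,-0.3],
    [0,-0.55,-0.3],
    [0,-0.55,-0.3]
  ],
  "turn": [0,0,0,0,0,0,0,0,0]
}}

```text
time_s: 21.78
ee_pos: [381.9, -273.8, 342.3]
ee_rot: [179.9, 0.0, 96.9]
force: [-0.4, 0.1, -0.0]
gripper_width: 0.5
gripper_force: 0.0
```

```bash
python3 - <<'E'
from h import *; from go import *
from workcell import cams
s=env.state(); print(s['time_s'],s['ee_pos'],s['force'],incr(s['ee_pos']))
for n in('top','scene'):
    f=cams.grab_frame(n)['color']; cv2.imwrite(f'pics/e{n}.png',f)
    P=np.array([proj(n,np.r_[cr(x,y),259]) for x,y in[(90,-50),(90,50),(195,50),(195,-50)]],np.int32)
    m=cv2.fillConvexPoly(np.zeros((400,640),np.uint8),P,1)
    b=((f.max(2)<70)&(m>0)).astype(np.uint8); k,l,st,c=cv2.connectedComponentsWithStats(b)
    for i in range(1,k):
        if st[i,4]>25:
            yy,xx=np.where(l==i); Q=np.array([incr(onz(n,(u,v),259)) for u,v in zip(xx,yy)])
            ln=cv2.fitLine(Q.astype(np.float32),cv2.DIST_L2,0,.01,.01).ravel(); print(n,st[i,4],'centre',Q.mean(0).round(1),'x',np.round(np.percentile(Q[:,0],[2,98])),'dir deg',np.degrees(np.arctan2(ln[1],ln[0])).round(1),f[l==i].mean(0).round())
E
```

```text
21.775 [ 381.92901299 -273.80867667  342.29932522] [-0.41968606  0.09599973 -0.02976778] (np.float64(137.51054837805995), np.float64(-178.08084828990363))
top 100 centre [147.9  -0.6] x [112. 181.] dir deg -1.5 [50. 51. 47.]
scene 223 centre [152.1   3.7] x [116. 186.] dir deg -0.8 [47. 50. 47.]
```

The sleeve now lies in line with the pipe in both views: centre about (148, 0), direction within 1.5°. The arm touches nothing, so I hand the job in.

```bash
python3 -c "
from workcell import env
print(env.job_done())"
```

```text
the job is handed in; nothing more can be done
None
```

I handed the job in at about 22 s: the tin is in the crusher with the flap shut behind it, the valve handle is on its stop in line with the pipe, and the arm is clear. I judged the tin and flap from image measurements, not a viewed picture, and the hand-in gave no verdict.

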